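# Load a sealed tray into the bench coder and wind its print head down

## Robot

A 6-joint arm with a two-finger parallel gripper is mounted at the origin on the work surface. World frame = base frame: x ahead of the robot, y to its left, z up, the work surface at z = 0. Lengths are in m, angles in rad, forces in N, time in s.
With the tool pointing down it reaches from about 0.35 to 0.725 m from the base axis. Payload 4.3 kg.
Tool frame: the origin (TCP) lies at the very end of the fingers, on their centre line; the grasp point (between the pads) lies 19 mm behind it (r.grip_point_offset is the distance from the TCP to the grasp point, in m); z points along the fingers, y is the line along which they close (so a half turn about z gives the same grasp; the last joint's range is limited). The gripper opens to 85 mm and grips with 20 to 120 N. Pads are 22 mm wide; open, the fingers measure 114 mm over their backs; the gripper's body (76 mm by 85 mm) begins 54 mm behind the grasp point. The pads swing forward as they close: fully open they stand 13 mm farther back than shut.
Start: joints at [-1.278, 0.377, 0.081, 1.274, 0, 1.46], TCP at [0.225, -0.529, 0.231] pointing down, gripper open.
Joint ranges: [-2.72, 2.72], [-0.84, 1.66], [-1.02, 1.22], [-1.77, 2.12], [-1.37, 1.28], [-3.14, 3.14]. Speed limits (rad/s): [2.57, 2.57, 3.14, 3.14, 3.14, 3.14].

## Interface

Orientations are given as [roll, pitch, yaw] about the fixed x, y, z axes, in that order (R = Rz(yaw) Ry(pitch) Rx(roll)).
In Python, from bench import monitor, eyes, job, r gives the robot as it stands.
- The arm moves only by the shell command python3 -m inch 'ROWS' [FORCE]. ROWS is JSON, a list of rows, each a list of 3 entries, a list of its own where there are three numbers: the finger opening in mm, from 0 to 85.4, then the shift along the tool's x, y, z in mm, then the turn about the tool's z in degrees. A call has 1 to 12 rows; each row is the pose to reach, as a shift and turn from the pose commanded when the call began, along the tool's axes at that moment; what a row does not reach only later rows make up. A row lasts 1/10 s, in which the tool goes at most 50 mm and 8.59 degrees, less where a joint would pass 70% of its speed; a pose out of reach is approached as far as the arm can. A call with a gripper value outside its range is refused whole. The fingers move at their own pace and stop on an object; FORCE is the grip in N (left out, the last holds). Time passes only in rows, so rows that repeat a pose let the fingers close. It gives the time, the measured TCP pose, the force, the opening and the grip force at its end, in the units of the state.
- monitor.get_obs(): the state, without advancing time (a new reading comes with each control period).
- eyes.camera(name): name is "side" or "top"; returns a dict with "frame" (400x640x3 uint8, red, green, blue), "intrinsics" (3x3 intrinsics, pixels), "k1" (the pictures are not rectified: a ray, as slopes to the right and down, at radius r is drawn at 1 + k1 r^2 times it, then the intrinsics apply), "extrinsics" (4x4, takes a point from camera to world coordinates). Camera axes: x right, y up, looking along -z (the intrinsics and any distortion apply to the point x, -y, -z); pixel columns grow to the right and rows downward; lengths in m; the calibration is good to about 2 mm. A picture is of the moment at which its call begins. There is no depth.
- job.sign_off(): hands the job in; it is judged then, once.
The state is a dict: "t": time; "joint_pos": joint angles; "dq": joint speeds; "joint_torque": joint torques, N m; "tcp_pos": TCP position; "ee_rot": TCP orientation; "force": force on the tool from outside, world axes, zero at the start; "torque": the same for the moment, N m; "gripper_width": finger opening in m; "grip_force": force on a finger pad.
Only numpy, scipy, OpenCV 4.12 (cv2) and the standard library are available. Lean on these libraries where they do the work, as an engineer would, in place of code of your own. Each camera call takes 0.05 s, during which the arm holds its last target. There are 200 camera calls.

## Task

Take the small sealed tray off the blue scale, lay it on the coder's sloping bed lengthwise along the lower white fence, and slide it into the guide under the print head until it is fully home against the end stop. Then wind the print head down over it: turn the black handwheel with the orange handle clockwise through one full turn and on until the handle comes round to the red mark, and let go. Leave the other loose things on the table where they are.

Things in the scene. Friction and masses are not known exactly. Their poses are not given: they have to be found in the camera images.
- tray: The small clear sealed tray of breaded balls on the scale. Rigid, 40 mm high, 110 to 220 g. Body 58 mm wide (x), 134 mm long (y); the flange round its top is 64 x 140 mm, 4 mm thick: lift it across the 64 mm. Origin: centre of the underside; z up; both ends alike. Slippery: let go on the sloping bed it slips down against the fence.
- scale: Bench scale, fixed; the blue platter is 230 mm (x) by 260 mm (y), its top 105 mm above the table. Origin: on the table under the centre of the platter; the display faces -x.
- mouth (a point): Middle of the guide's mouth, on the bed of the coder, a fixed steel wedge whose blue bed slopes 24 degrees down to the robot. Axes: x up the slope, y along the bed into the guide, z square out of the bed. 'Bed mm' below are in this frame. Guide: y 0 to 110, side walls 47 high at x = -33.5 and +33.5 (flange 64), lips from 43 above the bed over x beyond +-27.5.
- load (a point): Middle of the open loading part of the bed (bed mm 0, -100, 0), same axes as the mouth; the bed is open from y = -210 to the mouth, x = -60 to 80. Lead-in plates 47 high flare from the mouth's walls out to x = +-47 at y = -28. Above y = 10 stand print head and column, up to 136 high; else only the red mark's bracket (x = 60, y = -31 to 10, 131 up).
- fence (a point): Face of the white fence on the low side, 12 mm high, at bed mm (-29.5, -100, 12), same axes as the mouth. It runs straight from y = -200 to 110. A tray against it has its centre at bed x = -0.5 and is in line with the guide.
- stop (a point): Face of the white end stop, bed mm (0, 110, 20), same axes as the mouth. A tray fully home touches it: its centre is at bed y = 40 and its rear end at y = -30 still stands 30 mm out of the mouth, to be pushed there.
- nozzle (a point): Underside of the black print head, over bed (0, 55). Parked it is 13 to 15 mm above the tray's top; at printing height 3 mm. It goes down 10 mm per turn of the handwheel.
- wheel_axis (a point): On the axis of the black handwheel (114 mm across, three spokes) level with the rim's top, on the coder's column, bed mm (60, 55, 152). Same axes as the mouth: z is the wheel's axis, outwards. The hub is no higher than the rim. Nothing stands above the wheel but its handle.
- mark (a point): Top of the fixed red mark, a 10 x 12 mm block just outside the wheel's rim, 75 mm from its axis in the -y direction of the mouth's axes, 2 mm below the rim's top.
- handle (a point): Grip point of the orange handle: a freely revolving upright cylinder, 20 mm in diameter, on the rim 50 mm from the axis, from the rim's top to 47 mm above it, square to the wheel; this point is 30 mm above the rim's top. Since it revolves, the tool need not turn while carrying it round. Its own x and y axes mean nothing.
- wheel (a joint): Turn of the handwheel in rad, growing clockwise seen from above; stops at 0 and 8.48. It starts between 0 and 1.1: the handle stands 69 to 6 degrees short of the red mark. At 7.48, over a full turn on, the handle is at the mark and the head at printing height. Takes 2 to 3 N at the handle and stays where it is left.
- pen: Blue marker pen 138 mm long, 13 mm thick, lying on the table in front of the coder: leave it. Origin: its middle, on the table.
- stack: Stack of three large sealed trays, 140 by 190 mm, 135 mm high: leave it. Origin: centre of the underside.
- ink: White ink bottle with yellow label, 50 mm in diameter, 85 mm high: leave it. Origin: centre of the underside.
- labels: White roll of labels lying flat, 90 mm in diameter, 50 mm high: leave it. Origin: centre of the underside.
- spray: White sanitiser bottle with red cap, 72 mm in diameter, 190 mm high: leave it. Origin: centre of the underside.
Not all that is in view belongs to the job. Leave any pink look-alike of the tray alone.

How it is judged:
By the outcome, as a careful person would: the job done as asked, in the order asked, and still so for the second after the job is handed in, with the robot touching nothing.
It also fails if it takes over 72 s, if anything falls off the work surface, if the arm or the gripper's body presses on something with over 40 N, if the wrist force passes 120 N, or if a joint passes its speed limit or range.

## Working session

There is one attempt and no reset: what is moved stays moved. The work goes in short steps, Python scripts to look and compute and a shell command to move; the robot and the scene stay as the last step left them, time stands still between calls to the robot, and variables do not carry over. Pictures are saved under pics/ and viewed, at most 10 in all, crops included, and the job is handed in when it is done.

```bash
ls; mkdir -p pics; python3 - <<'E'
from bench import monitor, eyes, job, r
import cv2,numpy as np
for n in("side","top"):
    c=eyes.camera(n); cv2.imwrite(f"pics/{n}0.png",c["frame"][:,:,::-1]); np.savez(f"{n}0.npz",**c)
    print(n,c["intrinsics"].tolist(),c["k1"],np.round(c["extrinsics"],4).tolist())
o=monitor.get_obs();print(o); print(r.grip_point_offset)
E
```

```text
pics
side [[431.9399720089018, 0.0, 318.8812246225578], [0.0, 431.9399720089018, 191.7592446374113], [0.0, 0.0, 1.0]] -0.08500546898989401 [[-0.6161, -0.5091, 0.6011, 1.1664], [0.7875, -0.381, 0.4844, 0.6451], [-0.0176, 0.7718, 0.6356, 0.9586], [0.0, 0.0, 0.0, 1.0]]
top [[430.38593981567834, 0.0, 313.3712212654014], [0.0, 430.38593981567834, 198.88908500616085], [0.0, 0.0, 1.0]] 0.014711930115501525 [[-0.019, 0.9925, -0.1209, 0.2999], [-0.9995, -0.022, -0.0233, 0.0503], [-0.0258, 0.1204, 0.9924, 1.4572], [0.0, 0.0, 0.0, 1.0]]
{'t': 0.1, 'joint_pos': array([-1.27831723e+00,  3.77990129e-01,  7.97729135e-02,  1.27441662e+00,
        5.87934240e-06,  1.46051137e+00]), 'dq': array([ 0.0006912 , -0.00264848,  0.00365838, -0.00090356, -0.00092826,
        0.00037035]), 'joint_torque': array([ 5.75718113e-04, -4.64694929e+01,  2.70581943e+01,  1.19728519e-02,
       -2.01369003e-04, -1.02207147e-05]), 'tcp_pos': array([ 0.22522267, -0.52841438,  0.23045945]), 'ee_rot': array([-3.13976696e+00, -2.08082209e-04,  4.02763865e-01]), 'force': array([0.46414114, 0.13656498, 0.83875434]), 'torque': array([-0.00282635, -0.00053115,  0.00399162]), 'grip_force': 0.0, 'gripper_width': 0.08548751306673305}
0.0187
```

View pics/top0.png

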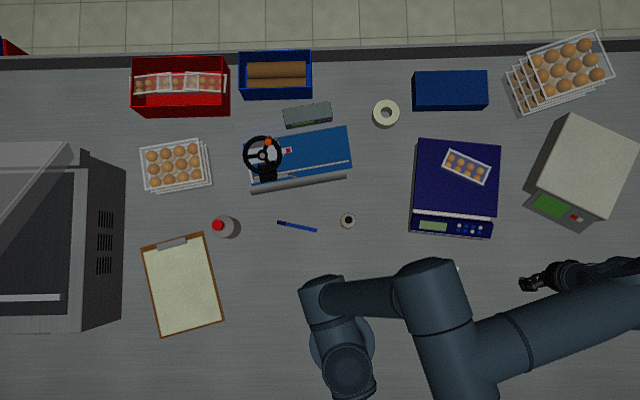

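View pics/side0.png

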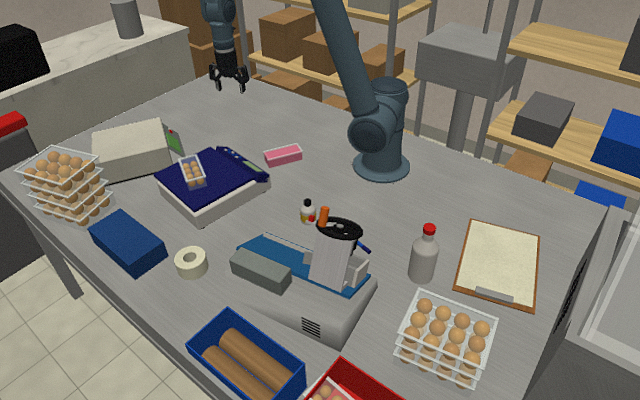

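The top view shows the tray at about (467,167) on the blue scale, the coder bed at (300,160), the wheel at (262,155), the handle at (268,142) and the red mark at (288,150). The side view shows the tray at (192,171), the orange handle at (323,215) and the wheel at (340,229). A pink decoy lies at (283,155). I'll zoom in for the features.

```bash
cat > h.py <<'E'
import numpy as np,cv2
from scipy.spatial.transform import Rotation as R
def load(n): return dict(np.load(n+".npz"))
def ray(c,px):
    px=np.atleast_2d(np.array(px,float)); K=c["intrinsics"]
    D=np.array([float(c["k1"]),0,0,0,0])
    u=cv2.undistortPoints(px[:,None],K,D)[:,0]
    d=np.c_[u[:,0],-u[:,1],-np.ones(len(u))]@c["extrinsics"][:3,:3].T
    return c["extrinsics"][:3,3],d/np.linalg.norm(d,axis=1)[:,None]
def onz(c,px,z):
    o,d=ray(c,px); return o+d*((z-o[2])/d[:,2])[:,None]
def tri(c1,p1,c2,p2):
    o1,d1=ray(c1,p1);o2,d2=ray(c2,p2);d1=d1[0];d2=d2[0]
    s=np.linalg.lstsq(np.c_[d1,-d2],o2-o1,rcond=None)[0]
    a=o1+s[0]*d1;b=o2+s[1]*d2
    return (a+b)/2,np.linalg.norm(a-b)
def proj(c,P):
    E=np.linalg.inv(c["extrinsics"]);P=np.atleast_2d(P)@E[:3,:3].T+E[:3,3]
    x=P[:,0]/-P[:,2];y=-P[:,1]/-P[:,2];f=1+float(c["k1"])*(x*x+y*y)
    K=c["intrinsics"];return np.c_[K[0,0]*x*f+K[0,2],K[1,1]*y*f+K[1,2]]
E
python3 - <<'E'
from h import *
t=load("top0");s=load("side0")
def crop(c,x0,y0,w,h,k):
    return cv2.resize(c["frame"][y0:y0+h,x0:x0+w,::-1],(w*k,h*k),interpolation=cv2.INTER_CUBIC)
im=np.zeros((600,800,3),np.uint8)
a=crop(t,235,120,130,80,4);im[:320,:520]=a
a=crop(t,432,138,68,60,4);im[:240,524:796]=a
a=crop(s,230,200,150,90,3);im[322:592,:450]=a
a=crop(s,170,142,85,60,4);im[330:570,458:798]=a
cv2.imwrite("pics/crop1.png",im)
for n,c in(("top",t),("side",s)):
    hsv=cv2.cvtColor(c["frame"],cv2.COLOR_RGB2HSV)
    for nm,lo,hi in(("orange",(5,190,120),(14,255,255)),("red",(0,150,90),(4,255,255)),("red2",(174,150,90),(180,255,255)),("bed",(98,150,90),(110,255,255)),("platter",(112,120,40),(128,255,255))):
        m=cv2.inRange(hsv,lo,hi);N,_,st,ce=cv2.connectedComponentsWithStats(m)
        print(n,nm,[(st[i].tolist(),np.round(ce[i],1).tolist()) for i in range(1,N) if st[i,4]>8][:9])
E
```

```text
top orange [([265, 138, 6, 7, 33], [267.5, 141.4])]
top red [([3, 39, 4, 17, 42], [4.2, 47.3]), ([211, 55, 12, 1, 12], [216.5, 55.0]), ([143, 57, 22, 1, 22], [153.5, 57.0]), ([181, 56, 20, 1, 20], [190.5, 56.0]), ([131, 58, 1, 30, 30], [131.0, 72.5]), ([196, 61, 27, 17, 67], [214.1, 70.6]), ([147, 72, 10, 3, 13], [151.7, 72.9]), ([171, 72, 14, 2, 19], [176.6, 72.3]), ([200, 75, 11, 5, 21], [206.0, 76.4])]
top red2 []
top bed [([306, 61, 5, 11, 27], [308.4, 66.6]), ([306, 73, 5, 8, 12], [307.6, 76.1]), ([277, 126, 75, 52, 2561], [316.2, 151.0]), ([253, 164, 5, 3, 11], [254.9, 164.7]), ([254, 173, 5, 3, 9], [255.8, 174.3]), ([276, 177, 18, 5, 33], [284.6, 178.5]), ([251, 182, 10, 4, 18], [255.5, 183.5])]
top platter [([240, 50, 71, 23, 376], [273.2, 56.8]), ([239, 70, 6, 8, 23], [241.7, 73.7]), ([241, 77, 10, 13, 37], [244.3, 83.4]), ([242, 87, 70, 14, 397], [277.1, 93.4]), ([239, 89, 6, 4, 10], [241.9, 90.2]), ([413, 138, 88, 79, 4878], [455.2, 179.2]), ([411, 216, 82, 23, 780], [455.6, 227.0]), ([277, 221, 9, 5, 27], [281.3, 222.6])]
side orange [([318, 207, 11, 20, 147], [323.0, 216.4])]
side red [([0, 111, 27, 26, 416], [11.0, 122.0]), ([309, 215, 5, 7, 28], [310.9, 218.0]), ([423, 223, 13, 13, 122], [428.9, 228.5]), ([304, 356, 102, 44, 1457], [356.0, 382.6])]
side red2 [([3, 125, 7, 9, 14], [6.6, 129.4]), ([334, 373, 6, 5, 9], [336.1, 374.8])]
side bed [([591, 109, 49, 70, 1841], [620.5, 140.7]), ([575, 180, 52, 29, 688], [599.2, 194.5]), ([88, 209, 75, 57, 2109], [124.5, 236.1]), ([236, 235, 135, 64, 1448], [289.8, 260.2]), ([357, 241, 6, 6, 18], [359.2, 243.6]), ([185, 306, 120, 94, 1225], [252.6, 348.4]), ([218, 317, 4, 5, 9], [219.4, 318.8]), ([203, 333, 6, 3, 9], [205.4, 333.9]), ([202, 337, 7, 5, 11], [205.6, 339.5])]
side platter [([154, 147, 115, 64, 3055], [210.2, 177.2]), ([235, 152, 5, 4, 9], [236.4, 154.1]), ([361, 245, 10, 9, 35], [365.8, 249.1])]
```

View pics/crop1.png

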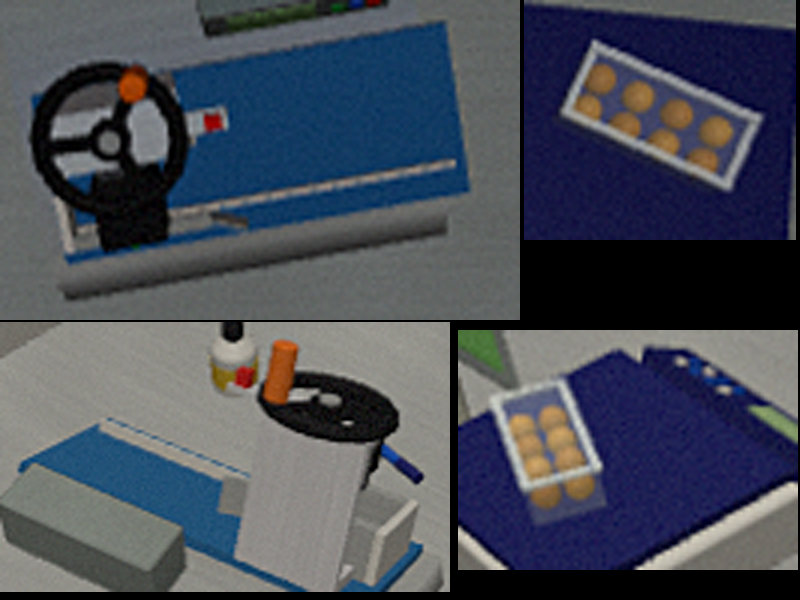

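The crops show the tray flange corners in the top view at about (450,148.5), (492,167), (483.5,185.5) and (441,166). The mark is at (288,150.5) in the top view and (311,218) in the side view. The far bed corner is at (346,125.5) top and (236.7,248) side. The wheel hub is at (262.4,154.8) top and (340,226.5) side.

```bash
cat > m.py <<'E'
from h import *
from scipy.optimize import least_squares
t=load("top0");s=load("side0")
# tray
hsv=cv2.cvtColor(t["frame"],cv2.COLOR_RGB2HSV)
sub=np.zeros(hsv.shape[:2],np.uint8); sub[142:192,436:498]=cv2.inRange(hsv,(0,0,110),(180,90,255))[142:192,436:498]
cs=max(cv2.findContours(sub,cv2.RETR_EXTERNAL,cv2.CHAIN_APPROX_NONE)[0],key=cv2.contourArea)
P=onz(t,cs[:,0],.145)[:,:2]
q=cv2.minAreaRect((P*1000).astype(np.float32)); print("rect mm",q)
C=onz(t,[(449.75,148.5),(491.75,167.25),(483.5,185.5),(441,166.25)],.145)
print("corners",np.round(C*1000).tolist(),"sides",np.linalg.norm(np.diff(C,axis=0),axis=1)*1000, "ctr",C.mean(0))
e=(C[1]-C[0])+(C[2]-C[3]);print("long axis deg",np.degrees(np.arctan2(e[1],e[0])))
# platter check
obs={"mark":((288,150.5),(311,217),(60,-20,150)),"hub":((262.4,154.7),(339.8,227),(60,55,152)),
"bedc":((346.25,125.5),(236.7,248.3),(80,-210,0)),"fend":((348.75,160.9),(265,232.7),(-32,-200,12))}
X=[];B=[]
for k,(a,b,m) in obs.items():
    p,e=tri(t,a,s,b);X.append(p);B.append(np.array(m)/1000);print(k,np.round(p*1000,1),"gap",round(e*1000,1))
X=np.array(X);B=np.array(B)
def T(v): return R.from_euler("z",v[0])*R.from_euler("y",-np.radians(24))
f=lambda v:(T(v).apply(B)+v[1:]-X).ravel()
v=least_squares(f,[0,.5,.2,.1]).x
print("yaw",np.degrees(v[0]),"mouth",v[1:],"res mm",np.round(f(v).reshape(-1,3)*1000,1).tolist())
np.save("bed.npy",v)
for k,(a,b,m) in obs.items():
    w=T(v).apply(np.array(m)/1000)+v[1:];print(k,proj(t,w)-a,proj(s,w)-b)
Rm=T(v).as_matrix()
o,d=ray(t,(268,141.8));ob=Rm.T@(o-v[1:]);db=Rm.T@d[0];h=ob+db*((.199-ob[2])/db[2]);h-= [.06,.055,0]
print("handle in wheel",h,np.hypot(*h[:2]),"deg short of mark",np.degrees(np.arctan2(h[0],-h[1])))
E
python3 m.py
```

```text
rect mm ((550.4382934570312, -388.75390625), (138.91616821289062, 64.15766906738281), 63.34035873413086)
corners [[607.0, -343.0, 145.0], [545.0, -466.0, 145.0], [489.0, -438.0, 145.0], [552.0, -313.0, 145.0]] sides [138.31058327  62.67345674 139.71281266] ctr [ 0.54838112 -0.39001883  0.145     ]
long axis deg -116.62954605590335
mark [586.7 149.7 253.3] gap 3.1
hub [575.  224.5 254.6] gap 6.5
bedc [693.3 -25.  121.8] gap 6.7
fend [584.3 -30.6  90.5] gap 9.1
yaw 8.37955929334983 mouth [0.58977775 0.17146881 0.09125461] res mm [[-0.1, 1.0, -0.6], [-0.2, 0.3, -0.1], [-0.6, -0.6, 2.0], [0.9, -0.8, -1.3]]
mark [[-0.77372338  0.42786107]] [[-0.28365997  0.29919333]]
hub [[-1.04718007  0.72951382]] [[-1.22518262 -0.0146509 ]]
bedc [[-0.54820449  0.73455848]] [[-1.386839   -0.88744292]]
fend [[-0.86877639  0.75479255]] [[-1.9555907   0.20201694]]
handle in wheel [ 0.04225669 -0.03023906  0.199     ] 0.05196180515742595 deg short of mark 54.41233583417447
```

The geometry is consistent: the tray measures 139 × 63 mm, the bed fits to within 2 mm, and the handle radius comes out at 52 mm against 50. I'll write a small helper that turns a target into tool-axis shifts, and cross-check the tray in the side view.

```bash
cat > go.py <<'E'
import sys
from h import *
from bench import monitor
v=np.load("bed.npy"); Rb=(R.from_euler("z",v[0])*R.from_euler("y",-np.radians(24))).as_matrix()
def bed(*b): return Rb@(np.array(b)/1000)+v[1:]
def shift(p,yaw=None):
    o=monitor.get_obs(); M=R.from_euler("xyz",o["ee_rot"]).as_matrix()
    y0=np.degrees(o["ee_rot"][2]); d=M.T@(np.array(p)-o["tcp_pos"])*1000
    print("target",np.round(p,4),"shift mm",np.round(d,1),"turn",None if yaw is None else round((y0-yaw+180)%360-180,1))
E
python3 - <<'E'
from go import *
s=load("side0")
C=onz(s,[(177.6,159.1),(195.6,154.1),(205.6,176.1),(186.9,181.1)],.145)
print(np.round(C*1000),C.mean(0))
c=np.array([.549,-.390]);print(np.degrees(v[0]))
shift([*c,.22],63.4)
# place
u=bed(36,-125,1); f=np.array([np.cos(v[0]),np.sin(v[0]),0]); p=u-.029*f; print("tray bottom ctr at placing",p)
E
```

```text
[[ 544. -458.  145.]
 [ 489. -431.  145.]
 [ 549. -308.  145.]
 [ 602. -336.  145.]] [ 0.54615415 -0.38307697  0.145     ]
8.37955929334983
target [ 0.549 -0.39   0.22 ] shift mm [352.1  -0.4  10.5] turn -40.3
tray bottom ctr at placing [0.61143775 0.04831053 0.10681067]
```

```bash
python3 -m inch '[[85,[40,0,0],-5],[85,[80,0,0],-10],[85,[120,0,0],-16],[85,[160,0,0],-22],[85,[200,0,2],-28],[85,[240,-1,4],-34],[85,[280,-2,6],-40.3],[85,[320,-3,8],-40.3],[85,[352,-4,10],-40.3],[85,[352,-4,10],-40.3],[85,[352,-4,10],-40.3]]' 40
python3 - <<'E'
from go import *
from bench import eyes
c=eyes.camera("top"); s=eyes.camera("side")
a=cv2.resize(c["frame"][110:230,400:520,::-1],(390,390),interpolation=2);b=cv2.resize(s["frame"][100:220,130:250,::-1],(390,390),interpolation=2)
cv2.imwrite("pics/pre.png",np.hstack([a,b])); shift([.547,-.3865,.118],63.4)
E
```

```text
t: 1.2
tcp_pos: [0.5478, -0.3867, 0.2203]
ee_rot: [-3.14, 0.0, 1.108]
force: [-0.3, 0.0, -0.5]
gripper_width: 0.0851
grip_force: 0.0
target [ 0.547  -0.3865  0.118 ] shift mm [  1.3  -0.3 103.1] turn -0.1
```

View pics/pre.png

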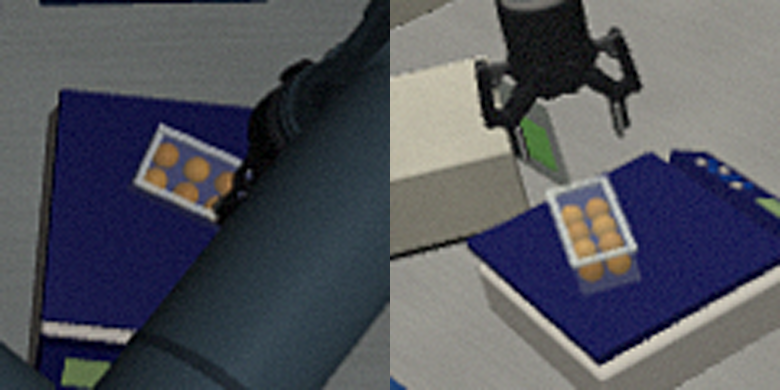

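The fingers straddle the tray's width in the side view: their tips are at about (164,137) and (201,140), and the tray is at (188,170). I'll check this by projection before descending.

```bash
python3 - <<'E'
from go import *
s=load("side0");t=load("top0")
o=monitor.get_obs();M=R.from_euler("xyz",o["ee_rot"]).as_matrix()
for y in(-.0425,0,.0425): print(proj(s,o["tcp_pos"]+M@[0,y,-.013]),proj(t,o["tcp_pos"]+M@[0,y,-.013]))
E
```

```text
[[197.84970467 140.27019431]] [[469.93568249 174.57476213]]
[[184.46905627 143.70362804]] [[475.85306523 161.3262733 ]]
[[170.88231748 147.20590002]] [[481.7384516  148.16009157]]
```

```bash
python3 -m inch '[[85,[1,0,40],0],[85,[1,0,75],0],[85,[1,0,95],0],[85,[1,0,102],0],[85,[1,0,102],0],[58,[1,0,102],0],[58,[1,0,102],0],[58,[1,0,102],0],[58,[1,0,102],0],[58,[1,0,102],0]]' 40
```

```text
t: 2.3
tcp_pos: [0.5491, -0.3877, 0.1217]
ee_rot: [3.138, 0.002, 1.106]
force: [-1.0, -0.4, 5.9]
gripper_width: 0.0627
grip_force: 44.4
```

```bash
python3 -m inch '[[58,[0,0,0],0],[58,[0,0,-10],0],[58,[0,0,-40],0],[58,[0,0,-90],0],[58,[0,0,-130],0],[58,[0,0,-150],0],[58,[0,0,-150],0]]' 40
python3 - <<'E'
from go import *
u=bed(36,-125,1); f=np.array([np.cos(v[0]),np.sin(v[0]),0]); p=u-.029*f
shift(p+[0,0,.013+.03],98.4)
E
```

```text
t: 3.0
tcp_pos: [0.5497, -0.3875, 0.2739]
ee_rot: [3.134, 0.002, 1.106]
force: [0.9, 0.2, -2.2]
gripper_width: 0.0626
grip_force: 44.9
target [0.6114 0.0483 0.1498] shift mm [ 417.5 -140.9  122.3] turn -35.0
```

```bash
python3 -m inch '[[58,[20,-7,0],0],[58,[60,-20,0],-4],[58,[105,-35,0],-8],[58,[150,-51,0],-13],[58,[195,-66,0],-18],[58,[240,-81,0],-23],[58,[285,-96,0],-28],[58,[330,-111,0],-32],[58,[370,-125,0],-35],[58,[400,-135,0],-35],[58,[417,-141,0],-35],[58,[417,-141,0],-35]]'
python3 -m inch '[[58,[0,0,0],0],[58,[0,0,30],0],[58,[0,0,70],0],[58,[0,0,105],0],[58,[0,0,118],0],[58,[0,0,118],0]]'
python3 - <<'E'
from go import *
from bench import eyes
u=bed(36,-125,1); f=np.array([np.cos(v[0]),np.sin(v[0]),0]); p=u-.029*f
shift(p+[0,0,.0167],98.4)
c=eyes.camera("top"); s=eyes.camera("side")
a=cv2.resize(c["frame"][110:210,235:375,::-1],(700,500),interpolation=2)[:300];b=cv2.resize(s["frame"][160:310,210:400,::-1],(380,300),interpolation=2)
im=np.zeros((600,760,3),np.uint8);im[:300,:700]=a;im[300:,:380]=b;cv2.imwrite("pics/place.png",im)
E
```

```text
t: 4.2
tcp_pos: [0.6082, 0.0517, 0.2676]
ee_rot: [-3.139, -0.001, 1.72]
force: [-0.9, 0.3, -2.4]
gripper_width: 0.0627
grip_force: 44.9
t: 4.8
tcp_pos: [0.6063, 0.0475, 0.148]
ee_rot: [-3.135, -0.0, 1.714]
force: [-0.4, -0.2, -1.3]
gripper_width: 0.0627
grip_force: 44.9
target [0.6114 0.0483 0.1235] shift mm [ 0.   5.4 24.4] turn -0.2
```

View pics/place.png

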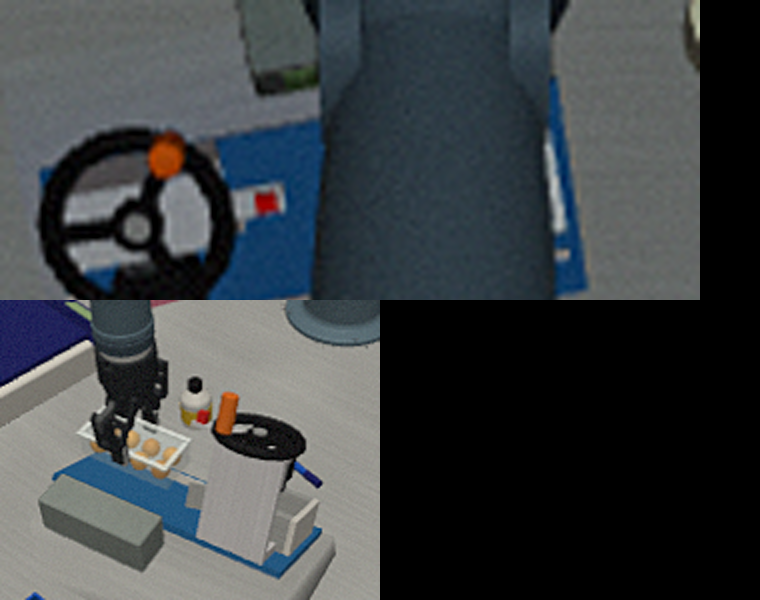

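The tray hangs level over the bed, clear of the guide; in the side view it is at about (277,378) in the picture. I'll lower it.

```bash
python3 -m inch '[[58,[0,3,8],0],[58,[0,5,14],0],[58,[0,5,18],0],[58,[0,5,20],0],[58,[0,5,20],0]]'
```

```text
t: 5.4
tcp_pos: [0.6136, 0.0503, 0.1309]
ee_rot: [-3.141, 0.0, 1.717]
force: [-0.7, 0.1, -2.0]
gripper_width: 0.0626
grip_force: 44.9
```

```bash
python3 -m inch '[[58,[0,-1,2],0],[58,[0,-1,4],0],[58,[0,-1,5],0],[58,[0,-1,5],0]]';python3 -m inch '[[58,[0,0,1],0],[58,[0,0,2],0],[58,[0,0,2],0]]'
```

```text
t: 5.8
tcp_pos: [0.6129, 0.0501, 0.1272]
ee_rot: [3.141, 0.0, 1.717]
force: [-2.3, 0.1, 3.3]
gripper_width: 0.0629
grip_force: 45.4
t: 6.1
tcp_pos: [0.6129, 0.0501, 0.127]
ee_rot: [3.14, 0.001, 1.717]
force: [-6.1, -0.4, 13.7]
gripper_width: 0.0626
grip_force: 46.1
```

```bash
python3 -m inch '[[63,[0,0,-1],0],[66,[0,0,-1],0],[69,[0,0,-1],0],[72,[0,0,-1],0],[76,[0,0,-1],0],[80,[0,0,-1],0],[85,[0,0,-1],0],[85,[0,-3,-1],0],[85,[0,-6,-1],0],[85,[0,-9,-1],0],[85,[0,-12,-1],0],[85,[0,-15,-1],0]]' 20; python3 -m inch '[[85,[0,0,0],0],[85,[0,0,-5],0],[85,[0,0,-20],0],[85,[0,0,-50],0],[85,[0,0,-90],0],[85,[0,0,-110],0],[85,[-30,0,-110],-8],[85,[-60,0,-110],-16],[85,[-90,0,-110],-24],[85,[-120,0,-110],-32],[85,[-120,0,-110],-40],[85,[-120,0,-110],-40]]'
python3 - <<'E'
from go import *
from bench import eyes
shift(bed(0,-300,100),188.4)
c=eyes.camera("top"); s=eyes.camera("side");np.savez("side1.npz",**s);np.savez("top1.npz",**c)
a=cv2.resize(c["frame"][110:210,235:375,::-1],(560,400),interpolation=2)[:300];b=cv2.resize(s["frame"][190:310,210:400,::-1],(475,300),interpolation=2)
im=np.zeros((600,760,3),np.uint8);im[:300,:560]=a;im[300:,:475]=b;cv2.imwrite("pics/placed.png",im)
E
```

```text
t: 7.3
tcp_pos: [0.5977, 0.0479, 0.1253]
ee_rot: [3.142, 0.0, 1.717]
force: [0.7, 0.2, -0.2]
gripper_width: 0.0856
grip_force: 0.0
t: 8.5
tcp_pos: [0.6158, -0.0718, 0.2355]
ee_rot: [3.141, 0.0, 2.413]
force: [0.9, 0.5, -0.5]
gripper_width: 0.0852
grip_force: 0.0
target [ 0.5933 -0.1313  0.1826] shift mm [-22.7 -59.3  52.9] turn -50.1
```

View pics/placed.png

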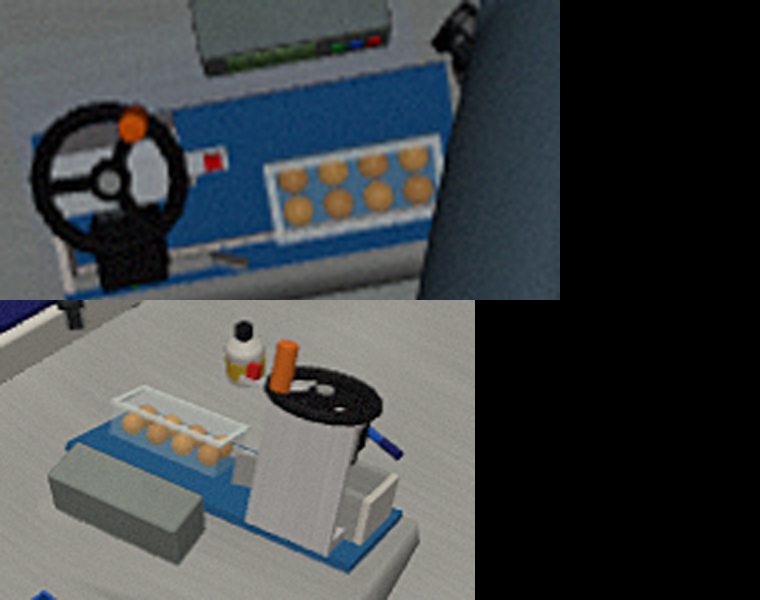

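The tray lies flat in line with the fence, with flange corners at about (301,151) to (344,144) in the top view, and the fingers are clear. Next I'll push it with the outside of one open finger, so that the gripper body stays clear of the mark's bracket.

```bash
python3 - <<'E'
from go import *
t=load("top1")
o,d=ray(t,np.array([(265,163),(438,137),(446,210),(282,243)])/4+[235-.375,110-.375])
ob=Rb.T@(o-v[1:]);db=d@Rb; print(np.round((ob+db*((.040-ob[2])/db[:,2])[:,None])*1000))
shift(bed(-12,-280,18)-[0,0,.013]+[0,0,.06],188.4)
E
```

```text
[[  35.  -57.   40.]
 [  32. -194.   40.]
 [ -26. -192.   40.]
 [ -30.  -60.   40.]]
target [ 0.6125 -0.1082  0.1498] shift mm [-22.7 -30.1  85.7] turn -50.2
```

```bash
python3 -m inch '[[85,[-10,-15,0],-8],[85,[-23,-30,0],-16],[85,[-23,-30,0],-24],[85,[-23,-30,10],-32],[85,[-23,-30,30],-40],[85,[-23,-30,55],-48],[85,[-23,-30,80],-50.2],[85,[-23,-30,86],-50.2],[85,[-23,-30,86],-50.2]]'
python3 - <<'E'
from go import *
shift(bed(-12,-280,18)-[0,0,.013],188.4)
shift(bed(-12,-250,18)-[0,0,.013],188.4)
E
```

```text
t: 9.5
tcp_pos: [0.6119, -0.1076, 0.1485]
ee_rot: [3.141, -0.002, -2.993]
force: [0.3, -0.0, 0.2]
gripper_width: 0.0851
grip_force: 0.0
target [ 0.6125 -0.1082  0.0898] shift mm [-0.7 -0.8 58.7] turn 0.1
target [ 0.6081 -0.0785  0.0898] shift mm [-0.7 29.2 58.7] turn 0.1
```

```bash
python3 -m inch '[[85,[-1,-1,25],0],[85,[-1,-1,48],0],[85,[-1,-1,59],0],[85,[-1,-1,59],0],[85,[-1,8,59],0],[85,[-1,18,59],0],[85,[-1,28,59],0],[85,[-1,35,59],0],[85,[-1,35,59],0]]'; python3 -m inch '[[85,[0,8,0],0],[85,[0,16,0],0],[85,[0,26,0],0],[85,[0,36,0],0],[85,[0,46,0],0],[85,[0,56,0],0],[85,[0,66,0],0],[85,[0,75,0],0],[85,[0,75,0],0]]'
python3 - <<'E'
from go import *
from bench import eyes
shift(bed(-12,-87,18)-[0,0,.013],188.4)
c=eyes.camera("top"); s=eyes.camera("side")
a=cv2.resize(c["frame"][110:190,235:375,::-1],(560,320),interpolation=2)[:300];b=cv2.resize(s["frame"][190:310,210:400,::-1],(475,300),interpolation=2)
im=np.zeros((600,760,3),np.uint8);im[:300,:560]=a;im[300:,:475]=b;cv2.imwrite("pics/push1.png",im)
E
```

```text
t: 10.4
tcp_pos: [0.6086, -0.0723, 0.0908]
ee_rot: [3.142, 0.0, -2.99]
force: [-0.7, -0.2, -0.0]
gripper_width: 0.0847
grip_force: 0.0
t: 11.3
tcp_pos: [0.5969, 0.0019, 0.0902]
ee_rot: [3.141, -0.0, -2.99]
force: [0.8, 0.1, -0.1]
gripper_width: 0.0847
grip_force: 0.0
target [0.5844 0.0827 0.0898] shift mm [ 0.2 81.7  0.4] turn 0.3
```

View pics/push1.png

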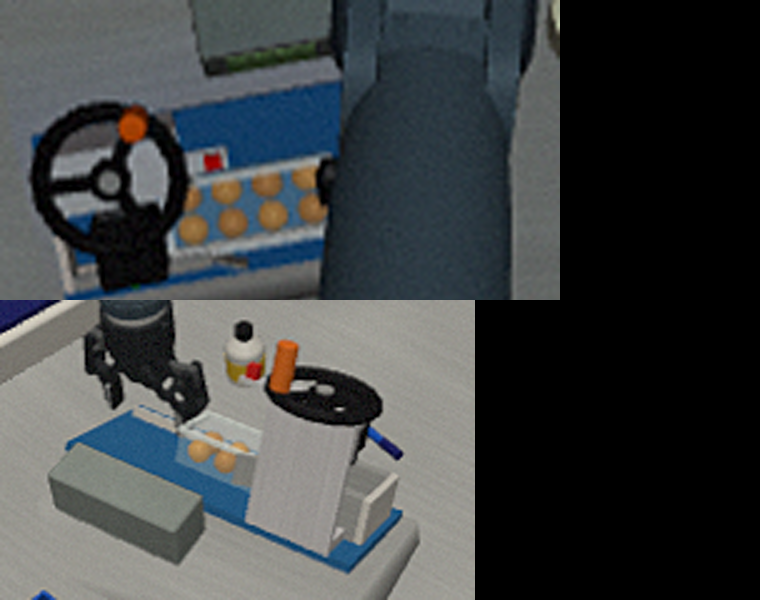

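The tray is entering the guide straight, its rear at about (318,153) in the top view. I'll continue slowly until it meets the stop.

```bash
python3 -m inch '[[85,[0,6,0],0],[85,[0,14,0],0],[85,[0,23,0],0],[85,[0,32,0],0],[85,[0,41,0],0],[85,[0,50,0],0],[85,[0,58,0],0],[85,[0,65,0],0],[85,[0,70,0],0],[85,[0,74,0],0],[85,[0,74,0],0]]'; python3 -c "
from go import *
shift(bed(-12,-87,18)-[0,0,.013],188.4)"
```

```text
t: 12.5
tcp_pos: [0.5863, 0.0741, 0.0903]
ee_rot: [3.141, 0.0, -2.991]
force: [0.3, -0.2, 0.4]
gripper_width: 0.0849
grip_force: 0.0
target [0.5844 0.0827 0.0898] shift mm [0.6 8.8 0.5] turn 0.2
```

```bash
python3 -m inch '[[85,[0,2,0],0],[85,[0,4,0],0],[85,[0,6,0],0],[85,[0,6,0],0]]'; python3 -m inch '[[85,[0,1,0],0],[85,[0,2,0],0],[85,[0,3,0],0],[85,[0,3,0],0]]'
```

```text
t: 12.9
tcp_pos: [0.5855, 0.0797, 0.0903]
ee_rot: [3.141, 0.0, -2.992]
force: [0.1, -0.1, 0.3]
gripper_width: 0.0851
grip_force: 0.0
t: 13.3
tcp_pos: [0.5854, 0.08, 0.0906]
ee_rot: [-3.136, 0.0, -2.993]
force: [1.1, -7.6, 1.7]
gripper_width: 0.0851
grip_force: 4.1
```

```bash
python3 -m inch '[[85,[0,1,0],0],[85,[0,2,0],0],[85,[0,2,0],0]]'; python3 -m inch '[[85,[0,-3,0],0],[85,[0,-10,0],0],[85,[0,-30,0],0],[85,[0,-60,0],0],[85,[0,-60,-20],0],[85,[0,-60,-60],0],[85,[0,-60,-110],0],[85,[0,-60,-150],0],[85,[0,-60,-150],0]]'
python3 - <<'E'
from go import *
from bench import eyes
c=eyes.camera("top"); s=eyes.camera("side");np.savez("side2.npz",**s);np.savez("top2.npz",**c)
a=cv2.resize(c["frame"][110:185,235:375,::-1],(560,300),interpolation=2);b=cv2.resize(s["frame"][190:310,210:400,::-1],(475,300),interpolation=2)
im=np.zeros((600,760,3),np.uint8);im[:300,:560]=a;im[300:,:475]=b;cv2.imwrite("pics/push2.png",im)
E
```

```text
t: 13.6
tcp_pos: [0.5854, 0.08, 0.0908]
ee_rot: [-3.132, -0.0, -2.995]
force: [-0.2, -14.2, 2.8]
gripper_width: 0.0849
grip_force: 7.0
t: 14.5
tcp_pos: [0.5972, 0.0252, 0.2472]
ee_rot: [-3.14, 0.012, -2.992]
force: [1.4, -0.1, 0.1]
gripper_width: 0.085
grip_force: 0.0
```

View pics/push2.png

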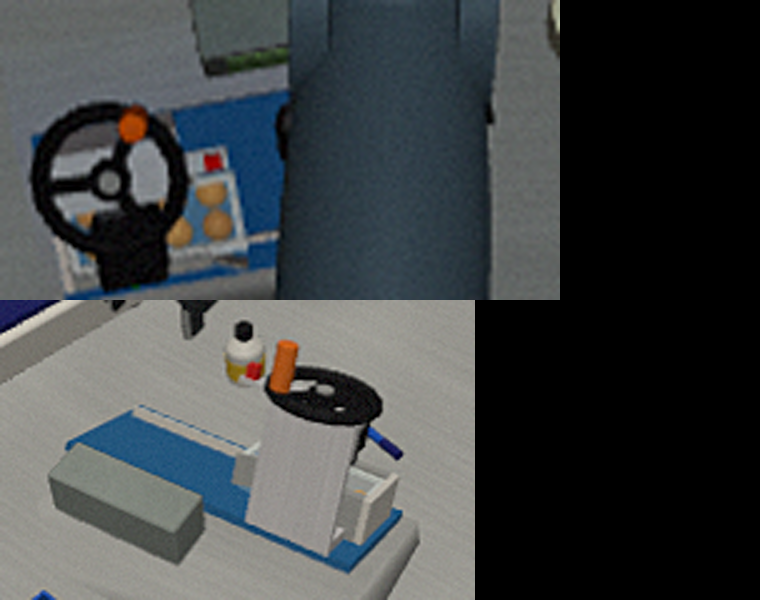

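```bash
python3 - <<'E'
from go import *
t=load("top2");s=load("side2")
o,d=ray(t,np.array([(236,172),(245,243)])/4+[235-.375,110-.375])
ob=Rb.T@(o-v[1:]);db=d@Rb; print("rear flange",np.round((ob+db*((.040-ob[2])/db[:,2])[:,None])*1000))
a=np.radians(54.4);h=bed(60+50*np.sin(a),55-50*np.cos(a),182)
p,e=tri(t,(267.5,141.4),s,(323,216.4));print("tri",p,e,"bed",Rb.T@(p-v[1:])*1000,"model",h,"proj",proj(t,h),proj(s,h))
ht=bed(60+50*np.sin(a),55-50*np.cos(a),199);print("top proj",proj(t,ht),proj(s,ht))
shift(h+[0,0,.06],188.4);shift(h-[0,0,.0187+.003])
E
```

```text
rear flange [[ 32. -34.  40.]
 [-25. -31.  40.]]
tri [0.60410301 0.20173091 0.29692307] 0.0006966103063808855 bed [100.62878771  27.85141515 180.32934303] model [0.60373974 0.19969872 0.29845997] proj [[268.06024258 141.4453308 ]] [[322.22226251 215.43565774]]
top proj [[267.70311858 142.44633661]] [[323.64470603 208.4970053 ]]
target [0.6037 0.1997 0.3585] shift mm [ -35.4  171.1 -116.9] turn 0.2
target [0.6037 0.1997 0.2768] shift mm [-35.2 171.1 -35.2] turn None
```

The rear flange measures y ≈ -31 to -34 (nominal -30), so the tray is home. The model and the triangulated handle agree within 2 mm. Next I'll go above the handle and down.

```bash
python3 -m inch '[[85,[0,0,-45],0],[70,[0,0,-90],0],[60,[0,0,-120],0],[60,[-5,40,-122],0],[60,[-15,85,-122],0],[60,[-25,130,-122],0],[60,[-32,160,-122],0],[60,[-35.5,172,-122],0],[60,[-35.5,172,-122],0],[60,[-35.5,172,-122],0]]'
python3 -c "
from go import *
shift([.604,.2005,.280],188.4)"
```

```text
t: 15.6
tcp_pos: [0.603, 0.1996, 0.3612]
ee_rot: [-3.141, -0.002, -2.992]
force: [-0.4, 0.1, -0.1]
gripper_width: 0.0599
grip_force: 0.0
target [0.604  0.2005 0.28  ] shift mm [-1.3  0.8 81.1] turn 0.2
```

```bash
python3 -m inch '[[60,[-1,1,30],0],[60,[-1,1,60],0],[60,[-1,1,76],0],[60,[-1,1,81],0],[60,[-1,1,81],0],[14,[-1,1,81],0],[14,[-1,1,81],0],[14,[-1,1,81],0],[14,[-1,1,81],0],[14,[-1,1,81],0],[14,[-1,1,81],0]]' 30
python3 -m inch '[[14,[0,0,0],0]]'
python3 - <<'E'
from go import *
o=monitor.get_obs();g=Rb.T@(o["tcp_pos"]+[0,0,.018]-v[1:])*1000;print("grip bed",g)
E
```

```text
t: 16.7
tcp_pos: [0.6048, 0.2011, 0.2828]
ee_rot: [-3.14, 0.003, -2.992]
force: [-0.6, -3.1, 6.4]
gripper_width: 0.0193
grip_force: 29.4
t: 16.8
tcp_pos: [0.6048, 0.2011, 0.2828]
ee_rot: [-3.14, 0.003, -2.992]
force: [0.8, -2.6, 5.1]
gripper_width: 0.0191
grip_force: 29.4
grip bed [102.7360491   27.13495135 183.62104565]
```

```bash
cat > arc.py <<'E'
import sys,numpy as np
a,b,n=map(float,sys.argv[1:4])
for p in np.linspace(a,b,int(n)+1)[1:]:
    q,w=np.radians([p,a]);dx=50*(np.sin(q)-np.sin(w));dy=-50*(np.cos(q)-np.cos(w))
    print(f"{p:.1f} [{-.9135*dx:.1f},{dy:.1f},{-.4067*dx:.1f}]")
E
python3 arc.py 55.5 -44.5 10;echo; python3 arc.py -44.5 -154.5 11;echo;python3 arc.py -154.5 -264.5 11
```

```text
45.5 [5.1,-6.7,2.3]
35.5 [11.1,-12.4,5.0]
25.5 [18.0,-16.8,8.0]
15.5 [25.4,-19.9,11.3]
5.5 [33.3,-21.4,14.8]
-4.5 [41.2,-21.5,18.4]
-14.5 [49.1,-20.1,21.9]
-24.5 [56.6,-17.2,25.2]
-34.5 [63.5,-12.9,28.3]
-44.5 [69.7,-7.3,31.0]

-54.5 [5.2,6.6,2.3]
-64.5 [9.2,14.1,4.1]
-74.5 [12.0,22.3,5.3]
-84.5 [13.5,30.9,6.0]
-94.5 [13.5,39.6,6.0]
-104.5 [12.2,48.2,5.4]
-114.5 [9.5,56.4,4.3]
-124.5 [5.6,64.0,2.5]
-134.5 [0.6,70.7,0.3]
-144.5 [-5.5,76.4,-2.4]
-154.5 [-12.4,80.8,-5.5]

-164.5 [-7.5,3.1,-3.3]
-174.5 [-15.3,4.6,-6.8]
-184.5 [-23.2,4.7,-10.3]
-194.5 [-31.1,3.3,-13.8]
-204.5 [-38.6,0.4,-17.2]
-214.5 [-45.5,-3.9,-20.3]
-224.5 [-51.7,-9.5,-23.0]
-234.5 [-56.8,-16.1,-25.3]
-244.5 [-60.9,-23.6,-27.1]
-254.5 [-63.7,-31.8,-28.3]
-264.5 [-65.1,-40.3,-29.0]
```

```bash
python3 -m inch '[[14,[5.1,-6.7,2.3],0],[14,[11.1,-12.4,5],0],[14,[18,-16.8,8],0],[14,[25.4,-19.9,11.3],0]]'; python3 -c "
from go import *
o=monitor.get_obs();print(Rb.T@(o['tcp_pos']+[0,0,.018]-v[1:])*1000)"
```

```text
t: 17.2
tcp_pos: [0.5852, 0.1761, 0.2724]
ee_rot: [-3.137, 0.009, -2.993]
force: [4.9, -9.4, 6.5]
gripper_width: 0.0195
grip_force: 29.7
[ 77.45742067   5.23204236 183.53042095]
```

```bash
python3 -m inch '[[14,[8,-1.5,3.5],0],[14,[16,-1.5,7],0],[14,[23.5,0,10.5],0],[14,[31,2.5,14],0],[14,[38,7,17],0],[14,[44.5,12.5,19.5],0],[14,[44.5,12.5,19.5],0]]'; python3 -c "
from go import *
o=monitor.get_obs();print(Rb.T@(o['tcp_pos']+[0,0,.018]-v[1:])*1000)"
```

```text
t: 17.9
tcp_pos: [0.5325, 0.1822, 0.2498]
ee_rot: [-3.138, -0.006, -2.992]
force: [-7.3, -6.0, 3.2]
gripper_width: 0.0194
grip_force: 29.9
[ 21.46059485  18.96090016 183.64373852]
```

```bash
python3 -m inch '[[14,[5,6.5,2.5],0],[14,[9,14,4],0],[14,[12,22.5,5.5],0],[14,[13.5,31,6],0],[14,[13.5,39.5,6],0],[14,[12,48,5.5],0],[14,[9.5,56.5,4.5],0],[14,[5.5,64,2.5],0],[14,[0.5,70.5,0.5],0],[14,[-5.5,76.5,-2.5],0],[14,[-12.5,81,-5.5],0],[14,[-12.5,81,-5.5],0]]'; python3 -c "
from go import *
o=monitor.get_obs();print(Rb.T@(o['tcp_pos']+[0,0,.018]-v[1:])*1000)"
```

```text
t: 19.1
tcp_pos: [0.5394, 0.2639, 0.2582]
ee_rot: [-3.136, 0.006, -2.993]
force: [2.8, -9.7, 9.1]
gripper_width: 0.0189
grip_force: 30.6
[ 42.00239732  98.7808549  183.73710048]
```

```bash
python3 -m inch '[[14,[-7.5,3,-3.5],0],[14,[-15.5,4.5,-7],0],[14,[-23,4.5,-10.5],0],[14,[-31,3.5,-14],0],[14,[-38.5,0.5,-17],0],[14,[-45.5,-4,-20.5],0],[14,[-51.5,-9.5,-23],0],[14,[-57,-16,-25.5],0],[14,[-61,-23.5,-27],0],[14,[-63.5,-32,-28.5],0],[14,[-65,-40.5,-29],0],[14,[-65,-40.5,-29],0]]'; python3 -c "
from go import *
o=monitor.get_obs();print(Rb.T@(o['tcp_pos']+[0,0,.018]-v[1:])*1000)"; python3 arc.py -264.5 -360 10
```

```text
t: 20.3
tcp_pos: [0.605, 0.235, 0.2852]
ee_rot: [3.142, -0.003, -2.992]
force: [-6.4, -3.4, 6.0]
gripper_width: 0.0192
grip_force: 30.3
[108.44329788  60.58183415 183.72701121]
-274.1 [-0.1,-8.3,-0.0]
-283.6 [1.1,-16.5,0.5]
-293.1 [3.5,-24.4,1.5]
-302.7 [7.0,-31.8,3.1]
-312.2 [11.7,-38.4,5.2]
-321.8 [17.2,-44.1,7.7]
-331.4 [23.6,-48.7,10.5]
-340.9 [30.5,-52.0,13.6]
-350.4 [37.9,-54.1,16.9]
-360.0 [45.5,-54.8,20.2]
```

```bash
python3 -m inch '[[14,[0,-8.5,0],0],[14,[1,-16.5,0.5],0],[14,[3.5,-24.5,1.5],0],[14,[7,-32,3],0],[14,[11.5,-38.5,5],0],[14,[17,-44,7.5],0],[14,[23.5,-48.5,10.5],0],[14,[30.5,-52,13.5],0],[14,[38,-54,17],0],[14,[45.5,-55,20],0],[14,[45.5,-55,20],0],[14,[45.5,-55,20],0]]'; python3 - <<'E'
from go import *
from bench import eyes
o=monitor.get_obs();print(Rb.T@(o['tcp_pos']+[0,0,.018]-v[1:])*1000)
for n in("top","side"):
    c=eyes.camera(n);np.savez(n+"3.npz",**c)
    hsv=cv2.cvtColor(c["frame"],cv2.COLOR_RGB2HSV)
    for nm,lo,hi in(("orange",(5,190,120),(14,255,255)),("red",(0,150,90),(4,255,255))):
        m=cv2.inRange(hsv,lo,hi)[100:260,230:400];N,_,st,ce=cv2.connectedComponentsWithStats(m)
        print(n,nm,[(st[i].tolist(),np.round(ce[i]+[230,100],1).tolist()) for i in range(1,N) if st[i,4]>4])
    print(proj(c,bed(60,5,199)),proj(c,bed(60,-20,150)))
E
```

```text
t: 21.5
tcp_pos: [0.5711, 0.1706, 0.2659]
ee_rot: [-3.133, 0.002, -2.994]
force: [0.5, -12.9, 4.4]
gripper_width: 0.0191
grip_force: 30.5
[ 61.33908528   1.8437658  183.56863758]
top orange []
top red []
[[278.01583658 155.67278536]] [[287.22627662 150.92786107]]
side orange [([88, 99, 7, 20, 106], [321.1, 209.3])]
side red [([79, 115, 5, 7, 25], [310.8, 217.8])]
[[323.65895045 201.66156718]] [[310.71634003 217.29919333]]
```

```bash
python3 -m inch '[[14,[0,1,0],0],[60,[0,1,0],0],[60,[0,1,0],0],[60,[0,1,0],0],[60,[0,1,-10],0],[60,[0,1,-40],0],[60,[0,1,-80],0],[60,[0,-20,-80],0],[60,[0,-65,-80],0],[60,[0,-110,-80],0],[60,[0,-150,-80],0],[60,[0,-150,-80],0]]'; python3 - <<'E'
from go import *
from bench import eyes
im=np.zeros((600,800,3),np.uint8)
for n in("top","side"):
    c=eyes.camera(n);np.savez(n+"4.npz",**c)
    hsv=cv2.cvtColor(c["frame"],cv2.COLOR_RGB2HSV)
    for nm,lo,hi in(("orange",(5,190,120),(14,255,255)),("red",(0,150,90),(4,255,255))):
        m=cv2.inRange(hsv,lo,hi)[100:260,230:400];N,_,st,ce=cv2.connectedComponentsWithStats(m)
        print(n,nm,[(st[i].tolist(),np.round(ce[i]+[230,100],1).tolist()) for i in range(1,N) if st[i,4]>4])
    if n=="top": im[:300,:400]=cv2.resize(c["frame"][125:185,235:315,::-1],(400,300),interpolation=2)
    else: im[300:600,:600]=cv2.resize(c["frame"][195:285,230:410,::-1],(600,300),interpolation=2)
cv2.imwrite("pics/end1.png",im)
E
```

```text
t: 22.8
tcp_pos: [0.5928, 0.0218, 0.3453]
ee_rot: [-3.14, 0.0, -2.997]
force: [0.4, -0.1, 0.5]
gripper_width: 0.0598
grip_force: 0.0
top orange [([46, 51, 6, 7, 35], [278.4, 154.2])]
top red [([56, 49, 4, 3, 12], [287.5, 150.0])]
side orange [([88, 100, 10, 19, 134], [322.5, 208.9])]
side red [([79, 115, 6, 7, 27], [311.1, 217.8])]
```

View pics/end1.png

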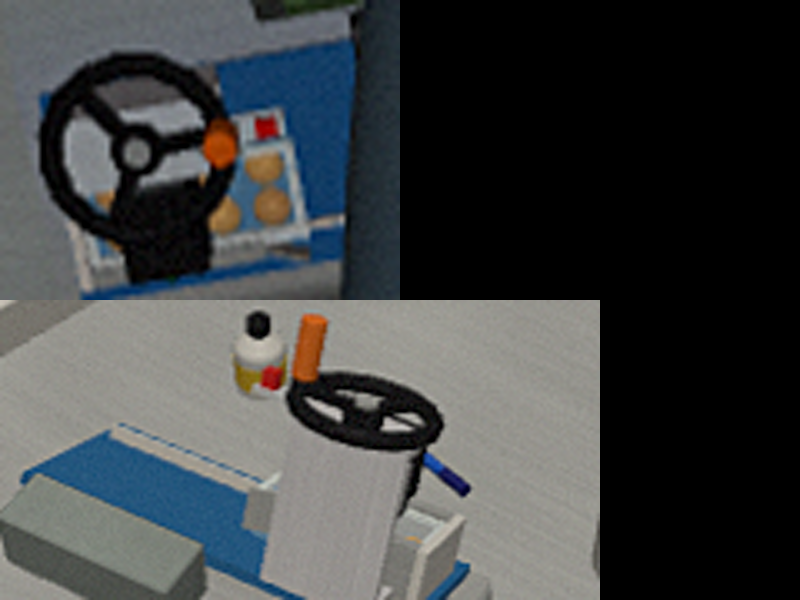

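```bash
python3 - <<'E'
from go import *
t=load("top4");s=load("side4")
for a,b in(((278.4,154.2),(322.5,208.9)),((287.5,150.0),(311.1,217.8))):
    p,e=tri(t,a,s,b);print(Rb.T@(p-v[1:])*1000-[60,55,152],e)
# per-camera angle with mark-based offset
for c,h,m in((t,(278.4,154.2),(287.5,150)),(s,(322.5,208.9),(311.1,217.5))):
    off=np.array(m)-proj(c,bed(60,-20,149))[0]
    for z in(178,195):
        o,d=ray(c,np.array(h)-off);ob=Rb.T@(o-v[1:]);db=Rb.T@d[0];q=(ob+db*((z/1000-ob[2])/db[2]))*1000-[60,55,0];print(z,q)
# spoke in top view: hub, handle base
E
```

```text
[  0.19103014 -49.8922355   28.69543348] 0.0014316970565670189
[  1.60855635 -74.77984012  -2.68814051] 0.0032428101138787728
178 [ -2.25092278 -49.15692327 178.        ]
195 [  0.8782776  -50.34590302 195.        ]
178 [ -5.02725358 -52.4409292  178.        ]
195 [ 37.29344995 -34.11480787 195.        ]
```

The handle sits beside the red mark: it triangulates to 0.2 mm off the wheel's -y line, with the mark at 1.6 mm. The tray is still home (rear flange at about (294,153) in the top view) and the gripper is clear, so I'm handing in.

```bash
python3 -c "
from bench import job
print(job.sign_off())"
```

```text
the job is handed in; nothing more can be done
None
```

I handed the job in at about 23 s: the tray is home against the end stop, the print head is wound down with the handle at the red mark (within about 2° by the cameras), and the gripper is clear; no verdict came back.

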